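Unlatch the orange antenna unit from its ball mount and hold it up

TASK

The ball mount under the orange-knobbed antenna unit is to be swapped by a colleague, so take the unit off: grip its orange knob, pull the spring latch sideways, towards its yellow side plate, to its open stop while the unit still sits down on its mount, then lift the unit off the ball with the knob. Finish while still holding it in the gripper by itself, level and still, about 10 cm straight above where it sat; the program ends with the unit held there, not put down. Leave the blue-knobbed unit on its own mount and do not disturb the other things on the table.

Things in the scene. Friction and masses are not known exactly. Their poses are not given: they have to be found in the camera images.
- orange_knob (a point): Grip point of the orange knob on the unit to be lifted: 26 x 26 mm square (faces square to the unit's x and y), 42 mm tall, a yellow strap at its foot that runs to a yellow plate on the +y side. The point is on its axis, 25 mm above its foot, 17 mm below its top, 96 mm above the unit's origin. Its x and y axes are the unit's. The knob is fixed to the sliding latch and the unit can be lifted by it.
- orange_latch (a joint): Travel of the latch in its unit, m: 0 shut (jaw under the ball, unit locked), 0.014 open stop (jaw clear from 0.010). Opens as the knob is pulled to the unit's +y (side with the yellow plate; left, looking from knob to antennas), against a spring, 2 N shut to 7 N open. Housing play on the ball 1.5 mm: pull 15 to 16 mm. Off the ball the spring shifts the unit 14 mm to its +y under the held knob.
- orange_unit: Antenna unit with the orange knob, loose, about 0.6 kg: aluminium housing 59 x 60 x 62 mm over the ball, tongue stub to its +x ending 125 mm out in a black radio box with two stub antennas (top 103 mm up), black battery block 59 mm out at -x. Origin: centre of the housing's underside, on the ball's axis, on the flange. Turns freely on the ball. Centre of mass within 10 mm of the knob's axis.
- orange_mount: Fixed ball mount under the orange unit: base plate 130 x 130 x 12 mm, column, round grey flange 100 mm in diameter with its top 58 mm above the table, steel ball 32 mm in diameter with its top 110 mm above the table. Origin: underside of the base plate, on the ball's axis. The unit must rise 52 mm to clear the ball.
- blue_unit: A like antenna unit with a blue knob on a like mount; leave alone. Origin as for the orange unit.
- microphone: Hand microphone lying on the table, 170 mm long, 48 mm thick; leave alone. Origin under its middle.
- headphones: Black headphones lying on the table, about 180 mm wide and 72 mm high; leave alone. Origin on the table under their middle.
- phone: Black phone lying flat, 150 x 74 x 9 mm; leave alone. Origin under its centre.
- water_bottle: Pale water bottle standing, 64 mm in diameter, 190 mm high; leave alone. Origin under its centre.
- tape_roll: Pink roll of tape lying flat, 96 mm in diameter, 25 mm high; leave alone. Origin under its centre.
- bodypack: Grey radio bodypack lying flat, 85 x 62 x 22 mm with a short aerial; leave alone. Origin under its centre.

How it is judged:
On the way, in this order (a step that is already met when the one before it is completed fails the run):
1. the latch is pulled at least 11 mm open while the unit still sits on its mount (raised less than 8 mm) (value of joint orange_latch above 0.011 m and z of orange_unit in the frame of orange_mount below 0.066 m), for 0.2 s.
2. the unit is lifted clear of the ball (by at least 55 mm) (z of orange_unit in the frame of orange_mount above 0.113 m), for 0.1 s.
At the end, for the whole second after the job is handed in: The orange unit is held by the fingers alone, 70 to 140 mm above where it sat, within 50 mm sideways of the ball's axis, within 0.25 rad of level, slower than 30 mm/s and not touching its mount; the blue unit is still on its mount (z of orange_unit in the frame of orange_mount between 0.128 and 0.198 m and horizontal distance between orange_unit and orange_mount below 0.05 m and angle between orange_unit's own z axis and vertical below 0.25 rad and linear speed of orange_unit below 0.03 m/s and contact force between the fingers and orange_unit above 2 N and contact force between orange_unit and orange_mount below 0.2 N and distance of blue_unit from where it was at the start of the episode below 0.015 m); the arm keeps its last pose, push and grip.
It fails at once if the blue unit is moved by more than 15 mm (distance of blue_unit from where it was at the start of the episode above 0.015 m).
It fails at once if a bystander is moved by more than 30 mm (distance of any of microphone, headphones, phone, water_bottle, tape_roll, bodypack from where it was at the start of the episode above 0.03 m).
It also fails if it takes over 38 s, if anything falls off the work surface, if the arm or the gripper's body presses on something with over 40 N, if the wrist force passes 120 N, or if a joint passes its speed limit or range.

ROBOT

A 6-joint arm with a two-finger parallel gripper is mounted at the origin on the work surface. World frame = base frame: x ahead of the robot, y to its left, z up, the work surface at z = 0. Lengths are in m, angles in rad, forces in N, time in s.
With the tool pointing down it reaches from about 0.325 to 0.9 m from the base axis. Payload 3.5 kg.
Tool frame: the origin (TCP) lies midway between the tips of the shut fingers; the grasp point (between the pads) lies 19 mm behind it; z points along the fingers, y is the line along which they close (so a half turn about z gives the same grasp; the last joint's range is limited). The gripper opens to 85 mm and grips with 20 to 120 N. Pads are 22 mm wide; open, the fingers measure 114 mm over their backs; the gripper's body (76 mm by 85 mm) begins 54 mm behind the grasp point. The pads swing forward as they close: fully open they stand 13 mm farther back than shut.
Start: joints at [-0.103, 0.276, -0.026, 1.268, 0, 1.467], TCP at [0.625, -0, 0.231] pointing down, gripper open.
Joint ranges: [-3.12, 3.12], [-0.85, 1.88], [-1.08, 1.24], [-1.95, 2.15], [-1.57, 1.53], [-3.14, 3.14]. Speed limits (rad/s): [2.57, 2.57, 3.14, 3.14, 3.14, 3.14].

INTERFACE

Orientations are given as [roll, pitch, yaw] about the fixed x, y, z axes, in that order (R = Rz(yaw) Ry(pitch) Rx(roll)).
In Python, from station import env gives the robot as it stands. Calls block until the motion is done:
- env.move_to(position, orientation): joint-space move of the TCP to a pose.
- env.move_l(position, attitude=None, rate=0.15, until_force=None): straight line of the TCP; attitude=None keeps the orientation; rate is the mean speed in m/s. With until_force (N) it stops when the force on the tool has changed by that much, and returns True; else False.
- env.move_j(angles): joint-space move.
- env.gripper_to(opening, strength=None): finger opening in m; strength is the grip in N (None keeps the last); returns when the fingers have stopped.
- env.dwell(seconds).
- env.solve_ik(position, orientation): joint angles nearest the present ones, or None.
- env.observe(): the state.
- env.read_camera(name): name is "scene" or "side" or "wrist"; returns the picture (384x512x3 uint8, red, green, blue); there is no depth.
- env.camera_info(name): a dict with "fx", "fy", "cx", "cy" (pixels), "xyz" and "rotation" of the camera in the world; the wrist camera has in their place "hand_eye" (4x4, takes a point from camera to tool coordinates, whose origin is the TCP and whose axes are the flange's). Camera axes: x right, y up, looking along -z (the intrinsics and any distortion apply to the point x, -y, -z); pixel columns grow to the right and rows downward; lengths in m; the calibration is good to about 2 mm. The wrist camera is an equidistant fisheye: a pixel r from the principal point sees the ray r / f radians off the axis. A picture is of the moment at which its call begins: read the wrist's pose just before it. camera_info takes no time and is no camera call.
A pose or a line that the arm cannot do raises env.IKError and nothing moves.
- env.hand_in(): hands the job in; it is judged then, once.
The state is a dict: "t": time; "qpos": joint angles; "joint_vel": joint speeds; "effort": joint torques, N m; "ee_pos": TCP position; "ee_rot": TCP orientation; "force": force on the tool from outside, world axes, zero at the start; "ft_torque": the same for the moment, N m; "finger_gap": finger opening in m; "gripper_force": force on a finger pad.
Only numpy, scipy, OpenCV 4.12 (cv2) and the standard library are available. Lean on these libraries where they do the work, as an engineer would, in place of code of your own. Each camera call takes 0.05 s, during which the arm holds its last target. There are 200 camera calls.

## Working session

There is one attempt and no reset: what is moved stays moved. The work goes in short steps, each a Python script; the robot and the scene stay as the last script left them, time stands still between calls to the robot, and variables do not carry over. Pictures are saved under pics/ and viewed, at most 10 in all, crops included, and the job is handed in when it is done.

```bash
mkdir -p pics; python3 - <<'E'
from station import env
import cv2,numpy as np
for n in ["scene","side","wrist"]:
    im=env.read_camera(n); cv2.imwrite(f"pics/{n}0.png",im[:,:,::-1]); print(n,env.camera_info(n))
a=[cv2.imread(f"pics/{n}0.png") for n in ["scene","side"]]
print(env.observe())
E
```

```text
scene {'fx': 378.0264384453499, 'fy': 378.0264384453499, 'cx': 256.930974149089, 'cy': 184.19355952963164, 'xyz': array([1.12165696, 0.10956736, 1.15129638]), 'rotation': array([ 0.52609239, -0.00649467,  1.79307076])}
side {'fx': 391.7996246600426, 'fy': 391.7996246600426, 'cx': 252.00174301067455, 'cy': 194.85405924712546, 'xyz': array([0.10842047, 0.9238233 , 0.98410677]), 'rotation': array([ 0.86286724, -0.00952207, -2.69364802])}
wrist {'fx': 297.3186396354542, 'fy': 297.3186396354542, 'cx': 255.87714646596015, 'cy': 187.95079167874536, 'hand_eye': array([[ 2.55072104e-04,  9.53979309e-01,  2.99872328e-01,
         7.71733279e-02],
       [ 9.99999687e-01, -1.88227351e-05, -7.90721593e-04,
        -5.08788367e-04],
       [-7.48687621e-04,  2.99872436e-01, -9.53979015e-01,
        -1.42171592e-01],
       [ 0.00000000e+00,  0.00000000e+00,  0.00000000e+00,
         1.00000000e+00]])}
{'t': 0.15, 'qpos': array([-1.03359203e-01,  2.77034898e-01, -2.75611836e-02,  1.26802687e+00,
       -2.87840223e-06,  1.46736454e+00]), 'joint_vel': array([ 9.57973311e-06, -1.60546093e-03,  2.66848219e-03, -1.86194260e-03,
       -1.27550744e-03,  3.63322617e-04]), 'effort': array([ 1.17211301e-03, -4.46055973e+01,  2.95638728e+01,  1.04999804e-02,
       -4.45402588e-05, -1.76044369e-05]), 'ee_pos': array([6.24380150e-01, 7.89942860e-05, 2.30371215e-01]), 'ee_rot': array([-3.13977550e+00, -1.85730891e-04,  1.57086875e+00]), 'force': array([-0.35738271, -0.16434811,  0.22545017]), 'ft_torque': array([ 0.01131534,  0.03242807, -0.02316636]), 'gripper_force': 0.0, 'finger_gap': 0.08519738093378135}
```

View pics/scene0.png

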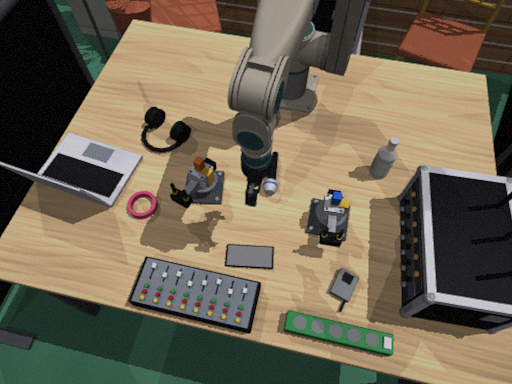

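View pics/side0.png

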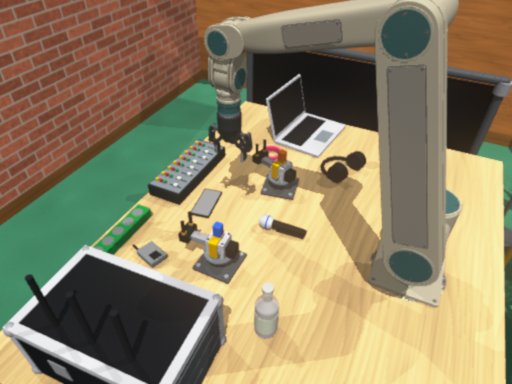

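View pics/wrist0.png

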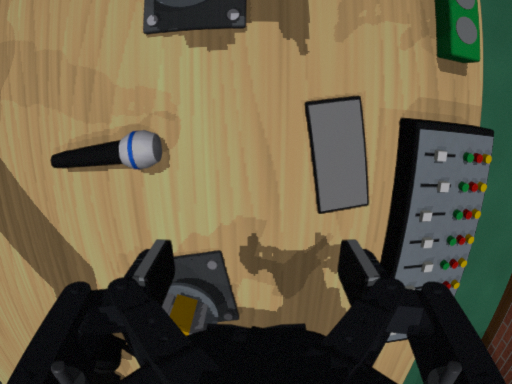

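Scene: orange knob at about (199,163), its yellow plate at about (209,168), radio box at (180,193); blue unit at (330,215). Side: orange knob near (273,157), yellow at (275,172). Wrist: only the mount and the yellow strap of the orange unit are visible, at (185,312).

I'll triangulate knob, yellow plate and box from scene and side.

```bash
cat > h.py <<'E'
import numpy as np, cv2
from scipy.spatial.transform import Rotation as R
from station import env
def ray(n,u,v,obs=None):
    c=env.camera_info(n)
    if n=="wrist":
        d=np.array([u-c["cx"],v-c["cy"]]); r=np.hypot(*d); th=r/c["fx"]
        k=np.array([d[0]/r*np.sin(th),-d[1]/r*np.sin(th),-np.cos(th)]) if r>0 else np.array([0,0,-1.])
        H=c["hand_eye"]; Q=R.from_euler("xyz",obs["ee_rot"]).as_matrix()
        return obs["ee_pos"]+Q@H[:3,3], Q@H[:3,:3]@k
    k=np.array([(u-c["cx"])/c["fx"],-(v-c["cy"])/c["fy"],-1.])
    return np.array(c["xyz"]), R.from_euler("xyz",c["rotation"]).as_matrix()@(k/np.linalg.norm(k))
def plane(o,d,z): return o+d*(z-o[2])/d[2]
def tri(rs):
    A=0;b=0
    for o,d in rs:
        P=np.eye(3)-np.outer(d,d); A=A+P; b=b+P@o
    p=np.linalg.solve(A,b)
    return p,[np.linalg.norm((np.eye(3)-np.outer(d,d))@(p-o)) for o,d in rs]
def blobs(im,lo,hi,roi,minA=8):
    x0,y0,x1,y1=roi
    h=cv2.cvtColor(im,cv2.COLOR_RGB2HSV)[y0:y1,x0:x1]
    m=cv2.inRange(h,lo,hi); n,l,s,c=cv2.connectedComponentsWithStats(m)
    return [(int(s[i,4]),[int(t) for t in s[i,:4]+[x0,y0,0,0]],np.round(c[i]+[x0,y0],1).tolist()) for i in range(1,n) if s[i,4]>=minA]
E
python3 - <<'E'
from h import *
S=cv2.imread("pics/scene0.png")[:,:,::-1].copy();D=cv2.imread("pics/side0.png")[:,:,::-1].copy()
for im,roi in((S,(165,145,230,212)),(D,(245,140,305,200))):
    print("or",blobs(im,(4,150,60),(15,255,255),roi)); print("ye",blobs(im,(18,190,60),(30,255,255),roi))
    print("bk",blobs(im,(0,0,0),(179,255,35),roi,20))
a=cv2.resize(S[140:215,160:240],None,fx=5,fy=5,interpolation=cv2.INTER_CUBIC);b=cv2.resize(D[135:205,240:310],None,fx=5,fy=5,interpolation=cv2.INTER_CUBIC)
o=np.zeros((375,750,3),np.uint8);o[:375,:400]=a;o[:350,400:750]=b
cv2.imwrite("pics/crop.png",o[:,:,::-1])
E
```

```text
or [(114, [193, 157, 12, 15], [198.6, 163.6])]
ye [(8, [210, 176, 4, 4], [212.1, 177.8]), (10, [209, 179, 4, 6], [209.9, 181.2])]
bk [(44, [165, 145, 15, 7], [170.9, 147.5]), (54, [204, 158, 12, 12], [210.2, 162.4]), (235, [171, 184, 22, 24], [181.1, 197.0]), (56, [193, 192, 17, 7], [200.4, 194.7])]
or [(92, [278, 150, 9, 12], [281.7, 155.4])]
ye [(89, [272, 161, 10, 17], [275.2, 168.2])]
bk []
```

View pics/crop.png

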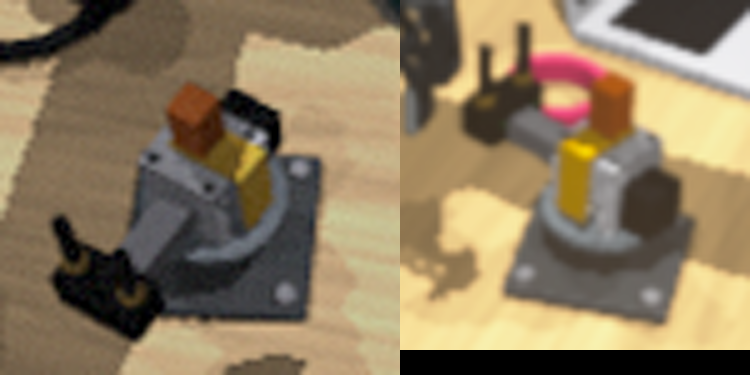

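The crop shows the knob at scene (198.6,163.6) / side (281.7,155.4). The radio box is at scene (181.6,198.4) / side (260.4,156), and the battery at scene (210,164) / side (290,176).

```bash
python3 - <<'E'
from h import *
P={}
for n,s,d in (("knob",(198.6,163.6),(281.7,155.4)),("box",(181.6,198.4),(260.4,156)),("bat",(210,164),(290,176)),("plate",(210,179),(275.2,168.2))):
    P[n],r=tri([ray("scene",*s),ray("side",*d)]); print(n,P[n].round(4),np.round(r,4))
print(np.degrees([np.arctan2(*(P["box"]-P[k])[[1,0]]) for k in("knob","bat")]), np.degrees(np.arctan2(*(P["plate"]-P["knob"])[[1,0]])), np.linalg.norm((P["box"]-P["knob"])[:2]))
E
```

```text
knob [ 0.5215 -0.2082  0.1512] [0.0002 0.0002]
box [ 0.6239 -0.2411  0.0948] [0.0021 0.0021]
bat [ 0.4752 -0.1908  0.0837] [0.0012 0.0012]
plate [ 0.5367 -0.1745  0.105 ] [0.0067 0.0067]
[-17.78875806 -18.69319773] 65.7757473326326 0.10754236314995748
```

```bash
python3 - <<'E'
from h import *
env.move_l([0.624,0,0.30])
env.move_to([0.5215,-0.2082,0.29],[np.pi,0,np.radians(162)])
env.dwell(.3)
o=env.observe(); im=env.read_camera("wrist"); cv2.imwrite("pics/w1.png",im[:,:,::-1]); np.save("o1.npy",o,allow_pickle=True)
print(o["t"],o["ee_pos"],o["ee_rot"],o["qpos"].round(3),o["force"])
print(blobs(im,(4,150,50),(15,255,255),(0,0,512,384),60)); print(blobs(im,(18,190,50),(30,255,255),(0,0,512,384),60))
E
```

```text
2.5167 [ 0.52169428 -0.20787623  0.2900003 ] [ 3.14158219e+00 -1.20802743e-05  2.82800016e+00] [-0.494  0.139 -0.074  1.358  0.    -0.181] [ 0.60010889  0.28642225 -0.33104523]
[(644, [243, 160, 27, 34], [255.5, 176.3]), (275, [475, 306, 37, 29], [494.1, 320.1]), (83, [485, 324, 21, 14], [495.3, 330.1]), (75, [484, 336, 16, 12], [491.9, 341.3]), (84, [495, 337, 17, 13], [503.6, 343.6]), (89, [493, 349, 18, 13], [501.0, 354.7]), (258, [377, 356, 39, 20], [397.4, 366.3]), (65, [390, 372, 17, 10], [398.4, 376.6]), (88, [399, 374, 23, 10], [412.6, 379.9])]
[(753, [243, 150, 53, 34], [280.3, 168.1])]
```

View pics/w1.png

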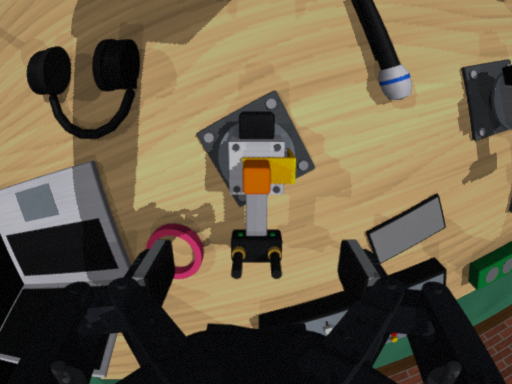

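Wrist view: knob at about (256,178), yellow plate to the right at (283,170), battery at (257,125), box at (256,240). The unit's axis runs along the image columns, so the yaw is about right.

```bash
python3 - <<'E'
from h import *
o=np.load("o1.npy",allow_pickle=True).item(); im=cv2.imread("pics/w1.png")[:,:,::-1].copy()
h=cv2.cvtColor(im,cv2.COLOR_RGB2HSV); print(h[155:200,256,2].tolist())
for lo in (170,200,220):
  print(blobs(im,(4,150,lo),(17,255,255),(235,150,280,205),40))
print("battery/box",blobs(im,(0,0,0),(179,255,60),(235,105,280,140),100),blobs(im,(0,0,0),(179,255,60),(225,220,290,262),100))
for n,(u,v),z in(("knobtop",(256.5,180.5),.171),("bat",(257,125),.12),("box",(256.5,240),.12)):
  print(n,plane(*ray("wrist",u,v,o),z).round(4))
E
```

```text
[171, 152, 138, 148, 134, 101, 96, 99, 99, 100, 98, 101, 119, 159, 184, 187, 186, 186, 187, 187, 186, 186, 187, 187, 187, 187, 187, 187, 187, 187, 187, 187, 187, 187, 186, 186, 187, 186, 170, 147, 138, 142, 143, 142, 142]
[(629, [244, 169, 26, 25], [256.4, 180.7])]
[]
[]
battery/box [(1043, [235, 105, 40, 34], [255.8, 124.4])] [(1278, [231, 230, 51, 32], [255.9, 246.2])]
knobtop [ 0.52   -0.2063  0.171 ]
bat [ 0.4765 -0.1915  0.12  ]
box [ 0.6033 -0.2331  0.12  ]
```

```bash
python3 - <<'E'
from h import *
def st(m):
    o=env.observe(); print(m,round(o["t"],2),o["ee_pos"].round(4),o["force"].round(2),o["ft_torque"].round(2),round(o["finger_gap"],4),round(o["gripper_force"],1))
a=[np.pi,0,np.radians(161.8)]
env.move_l([0.5205,-0.207,0.20],a,rate=.12)
print(env.move_l([0.5205,-0.207,0.139],a,rate=.06,until_force=8)); st("down")
env.gripper_to(0.0,90); st("grip"); env.dwell(.2); st("grip")
im=env.read_camera("wrist"); cv2.imwrite("pics/w2.png",im[:,:,::-1])
E
```

```text
False
down 4.63 [ 0.5209 -0.2072  0.1395] [ 1.02 -0.57 -0.5 ] [ 0.03 -0.01 -0.02] 0.0856 0.0
grip 5.22 [ 0.5207 -0.2072  0.1394] [ 0.45 -0.93  2.5 ] [-0.06  0.07 -0.01] 0.0249 89.2
grip 5.42 [ 0.5208 -0.2073  0.1394] [-0.9  -0.04  3.01] [-0.05  0.14  0.03] 0.0246 89.2
```

View pics/w2.png

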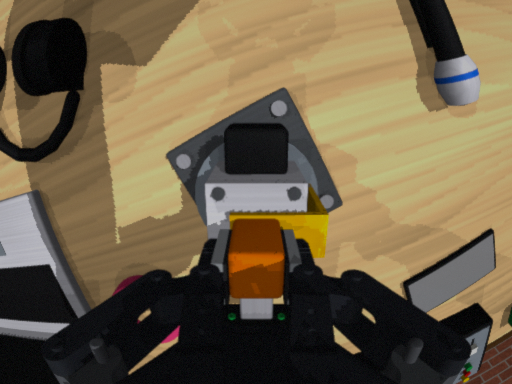

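The fingers hold the knob squarely at (257,258), with a gap of 24.6 mm against the 26 mm knob. Now I'll pull 15.5 mm along the unit's +y.

```bash
python3 - <<'E'
from h import *
d=np.array([np.cos(np.radians(71.8)),np.sin(np.radians(71.8)),0]); p=np.array([0.5205,-0.207,0.139])
f0=env.observe()["force"]
for s in (.005,.010,.0135,.0155):
    env.move_l(p+d*s,rate=.02); env.dwell(.15); o=env.observe()
    print(s,round(o["t"],2),"moved",round((o["ee_pos"]-p)@d,4),o["ee_pos"].round(4),"F",round(o["force"]@d,2),(o["force"]-f0).round(2),round(o["finger_gap"],4))
im=env.read_camera("wrist"); cv2.imwrite("pics/w3.png",im[:,:,::-1])
E
```

```text
0.005 6.02 moved 0.0045 [ 0.5222 -0.2028  0.1394] F -3.95 [-0.59 -3.39  2.42] 0.0251
0.01 6.57 moved 0.0088 [ 0.5235 -0.1987  0.1394] F -5.06 [-0.76 -4.51  2.83] 0.025
0.0135 7.04 moved 0.0119 [ 0.5246 -0.1958  0.1394] F -6.38 [-1.35 -5.7   3.25] 0.0248
0.0155 7.44 moved 0.0138 [ 0.5252 -0.194   0.1394] F -6.51 [-1.88 -5.67  3.11] 0.0246
```

View pics/w3.png

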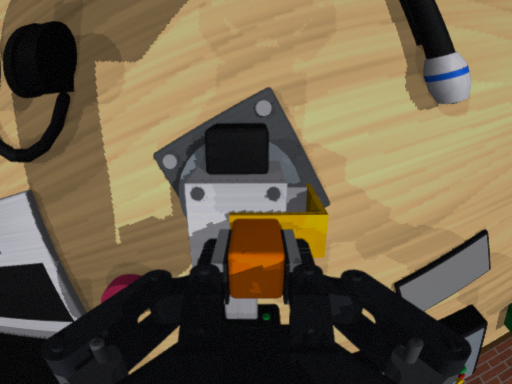

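The housing has slid left relative to the knob (screw pair moved from 298 to 281), so the latch is opening, but the arm lags by about 1.7 mm. I'll pull on to the stop.

```bash
python3 - <<'E'
from h import *
d=np.array([np.cos(np.radians(71.8)),np.sin(np.radians(71.8)),0]); p=np.array([0.5205,-0.207,0.139])
for s in (.0165,.0175,.0185,.0195):
    env.move_l(p+d*s,rate=.02); env.dwell(.2); o=env.observe()
    F=o["force"]@d
    print(s,round(o["t"],2),"moved",round((o["ee_pos"]-p)@d,4),"F",round(F,2),o["force"].round(2),round(o["finger_gap"],4))
    if F<-11 or (o["ee_pos"]-p)@d>.0158: break
im=env.read_camera("wrist"); cv2.imwrite("pics/w4.png",im[:,:,::-1])
def screws(n):
    im=cv2.imread(n)[:,:,::-1].copy(); return blobs(im,(0,0,0),(179,255,60),(190,115,300,180),300)
for n in "234": print(screws(f"pics/w{n}.png"))
E
```

```text
0.0165 7.94 moved 0.0147 F -6.18 [-2.33 -5.74  4.75] 0.0248
0.0175 8.39 moved 0.0156 F -6.87 [-2.35 -6.46  5.13] 0.0249
0.0185 8.84 moved 0.016 F -8.48 [-3.02 -7.93  6.21] 0.0249
[(3785, [190, 122, 101, 58], [249.0, 148.7])]
[(3438, [190, 122, 80, 53], [234.9, 148.1])]
[(3383, [190, 122, 76, 53], [231.9, 148.1])]
```

```bash
python3 - <<'E'
from h import *
d=np.array([np.cos(np.radians(71.8)),np.sin(np.radians(71.8)),0]); p=np.array([0.5205,-0.207,0.139])
q=p+d*.0185
def st(m):
    o=env.observe(); print(m,round(o["t"],2),o["ee_pos"].round(4),o["force"].round(2),o["ft_torque"].round(2),round(o["finger_gap"],4))
    return o
for z in (.01,.03,.05,.075,.1):
    env.move_l(q+[0,0,z],rate=.05); o=st(z)
    if abs(o["force"][2])>30: print("high force"); break
else:
    env.dwell(.5); st("up")
    env.move_l(p+[0,0,.1],rate=.03); env.dwell(.7); st("back")
for n in("scene","side","wrist"):
    cv2.imwrite(f"pics/{n}5.png",env.read_camera(n)[:,:,::-1])
S,D,W=[cv2.imread(f"pics/{n}5.png") for n in("scene","side","wrist")]
o=np.zeros((600,800,3),np.uint8)
o[:300,:400]=cv2.resize(S[100:230,140:313],(400,300));o[:300,400:]=cv2.resize(D[100:220,200:360],(400,300));o[300:,:400]=cv2.resize(W,(400,300))
cv2.imwrite("pics/fin.png",o)
E
```

```text
0.01 9.24 [ 0.5244 -0.1912  0.1472] [-2.48 -7.29 -3.18] [-2.1   0.66  0.01] 0.0248
0.03 9.79 [ 0.5244 -0.191   0.1666] [-0.94 -8.23 -5.44] [-2.13  0.35  0.05] 0.0251
0.05 10.34 [ 0.5238 -0.1902  0.1866] [-2.02 -5.24 -3.08] [-1.62  0.76 -0.07] 0.0248
0.075 10.99 [ 0.5263 -0.1891  0.2139] [ 0.23 -0.08 -5.56] [-0.02  0.04  0.  ] 0.0247
0.1 11.64 [ 0.5264 -0.1895  0.2392] [-0.09 -0.24 -5.28] [0.03 0.02 0.05] 0.025
up 12.14 [ 0.5262 -0.1894  0.2389] [ 1.06  0.79 -6.35] [ 0.03 -0.05 -0.01] 0.0251
back 13.61 [ 0.5205 -0.207   0.239 ] [ 0.76  0.09 -4.87] [ 0.01 -0.01  0.05] 0.0249
```

View pics/fin.png

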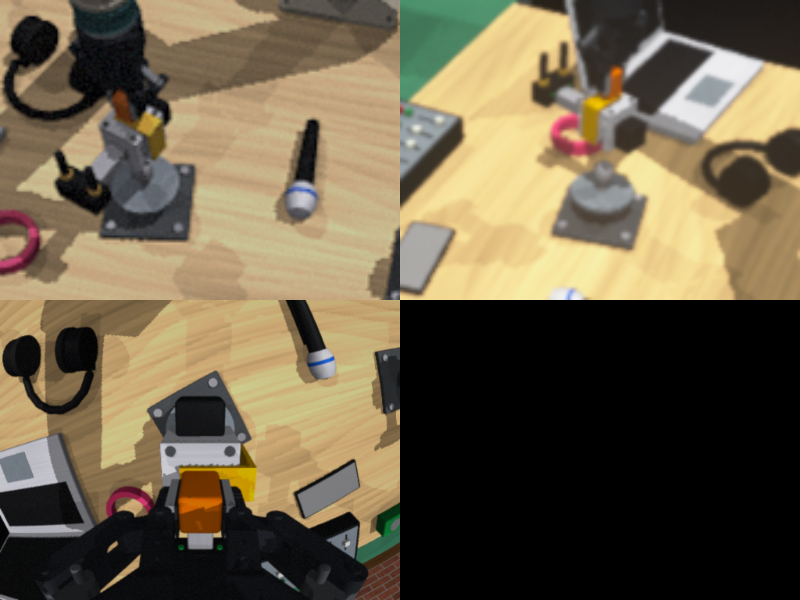

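The unit hangs level from the gripper, with the bare ball visible below it. The measured load of about 5.5 N matches roughly 0.6 kg, and the bystanders in these views look undisturbed. Handing in.

```bash
python3 -c "
from h import *
print(env.hand_in(), env.observe()['t'])"
```

```text
the job is handed in; nothing more can be done
the job is handed in; nothing more can be done
```

The orange-knobbed unit is off its ball mount and the job is handed in: I pulled the latch to its open stop before lifting, and the gripper now holds the unit level and still, about 10 cm above where it sat (the station returned no verdict).

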